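Gauge two end covers and fit the good one to its housing

TASK

Take the pin gauge out of its stand and try it in the bore of the end cover nearer the robot, then in the farther one: it either drops well in or stops at the mouth. Put the gauge back in its stand, set the cover that takes the gauge on the round housing, fully seated and level, and stand the other cover, the right way up, in the middle of the reject tray. Leave the other things on the bench where they are.

Things in the scene. Friction and masses are not known exactly. Their poses are not given: they have to be found in the camera images.
- end_cover_1: round steel cover with a bore right through: locating rim 50 mm across, 6 mm high below (it stands on this); flange 84 mm across, 8 mm thick; on top a boss 40 mm across, 26 mm high to pinch from above; 40 mm high in all, 0.35 kg. Origin: centre of the underside, z up. Stands on the worktop to the robot's left, x 0.42 to 0.46 (nearer) or 0.55 to 0.58 (farther)
- end_cover_2: round steel cover with a bore right through: locating rim 50 mm across, 6 mm high below (it stands on this); flange 84 mm across, 8 mm thick; on top a boss 40 mm across, 26 mm high to pinch from above; 40 mm high in all, 0.35 kg. Origin: centre of the underside, z up. Twin of end_cover_1: one bore is 18.4 mm and takes the gauge, the other 14 mm and does not; the gauge tells
- end_cover_1_mouth (a point): centre of the bore's mouth on top of end_cover_1's boss, 40 mm above the cover's origin
- end_cover_2_mouth (a point): the same point of end_cover_2
- pin_gauge: steel pin gauge, upright in its stand: pin 16 mm across, 32 mm long with a 3 mm tapered lead (11 mm at the tip), collar 32 mm across, 5 mm thick, round grip 18 mm across, 55 mm long; 0.12 kg. Origin: centre of the pin's tip, z towards the grip. A good bore takes all 32 mm, until the collar rests on the boss; in the small bore it stops 1 to 3 mm deep
- gauge_tip (a point): centre of the pin's tip (the gauge's origin)
- gauge_stand: fixed wooden stand for the gauge, a round socket 52 mm across and 40 mm high on a 66 mm square foot 6 mm thick; socket 26 mm wide, 36 mm deep. Origin: centre of its underside on the worktop. The gauge (top then 100 mm up) hangs in it by its collar, which rests on the top, tip 8 mm above the worktop
- housing: fixed dark steel housing on the weld jig's plate, with a 90 mm square foot 8 mm thick; a round pot 84 mm across and 45 mm high with an open mouth 58 mm wide. Origin: centre of its underside. A seated cover has its locating rim inside the mouth and its flange flat on the rim, so that the cover's origin is 39 mm above the housing's
- housing_rim (a point): centre of the housing's mouth, level with its rim, 45 mm above the housing's origin
- reject_tray: fixed open steel tray, 124 x 124 mm outside, 20 mm high, walls and floor 4 mm. Origin: centre of its underside on the worktop; x and y along its sides
- copper_strip: bent copper strip, 36 x 66 x 9 mm, lying on the worktop near the robot; bystander, leave alone
- hex_nut: hex nut, 19 x 21 x 10 mm, lying on the jig plate to the right of the housing; bystander, leave alone
Mind the look-alikes: they are no part of the job. Several things have the shape of the pin_gauge; the one meant has the colours described above.

How it is judged:
On the way, in this order (a step that is already met when the one before it is completed fails the run):
1. the gauge is tried in the nearer cover: tip within 5 mm of the bore's axis and either more than 15 mm deep in the bore, or pressing on the mouth of the small one (((world x of end_cover_1 below 0.505 m and horizontal distance between gauge_tip and end_cover_1_mouth below 0.005 m and z of gauge_tip in the frame of end_cover_1 below 0.0415 m and contact force between pin_gauge and end_cover_1 above 0.5 N) or (world x of end_cover_2 below 0.505 m and horizontal distance between gauge_tip and end_cover_2_mouth below 0.005 m and z of gauge_tip in the frame of end_cover_2 below 0.025 m))), for 0.1 s.
2. the gauge is then tried in the farther cover in the same way (((world x of end_cover_1 above 0.505 m and horizontal distance between gauge_tip and end_cover_1_mouth below 0.005 m and z of gauge_tip in the frame of end_cover_1 below 0.0415 m and contact force between pin_gauge and end_cover_1 above 0.5 N) or (world x of end_cover_2 above 0.505 m and horizontal distance between gauge_tip and end_cover_2_mouth below 0.005 m and z of gauge_tip in the frame of end_cover_2 below 0.025 m))), for 0.1 s.
At the end, for the whole second after the job is handed in: Cover that takes the gauge seated on the housing: centred within 6.5 mm, height within 2.5 mm, tilt under 0.04 rad. Other cover flat on the tray floor within 25 mm of its middle (2.5 mm, 0.06 rad). Gauge pin down in its stand, collar within 3 mm of its top, tilt under 0.08 rad. All at rest (horizontal distance between end_cover_2 and housing_rim below 0.0065 m and z of end_cover_2 in the frame of housing between 0.0365 and 0.0415 m and angle between end_cover_2's own z axis and vertical below 0.04 rad and x of end_cover_1 in the frame of reject_tray between -0.025 and 0.025 m and y of end_cover_1 in the frame of reject_tray between -0.025 and 0.025 m and z of end_cover_1 in the frame of reject_tray below 0.0065 m and angle between end_cover_1's own z axis and vertical below 0.06 rad and horizontal distance between pin_gauge and gauge_stand below 0.01 m and z of pin_gauge in the frame of gauge_stand below 0.011 m and angle between pin_gauge's own z axis and vertical below 0.08 rad and linear speed of each of end_cover_1, end_cover_2, pin_gauge below 0.01 m/s); the robot touches nothing.
It fails at once if the copper strip or the hex nut is moved more than 30 mm (distance of any of copper_strip, hex_nut from where it was at the start of the episode above 0.03 m).
It also fails if it takes over 72 s, if anything falls off the work surface, if the arm or the gripper's body presses on something with over 40 N, if the wrist force passes 120 N, or if a joint passes its speed limit or range.

ROBOT

A 7-joint arm with a two-finger parallel gripper is mounted at the origin on a cart in front of the work surface, level with it; the furniture and walls round the work are solid. World frame = base frame: x ahead of the robot, y to its left, z up, the work surface at z = 0. Lengths are in m, angles in rad, forces in N, time in s.
With the tool pointing down it reaches from about 0.425 to 0.95 m from the base axis. Payload 4.7 kg.
Tool frame: the origin (TCP) lies on the centre line of the jaws, within the pads' length; the fingertips stand 8 mm ahead of it and the grasp point (between the pads) lies 11 mm behind it; z points along the fingers, y is the line along which they close (so a half turn about z gives the same grasp; the last joint's range is limited). The gripper opens to 85 mm and grips with 20 to 120 N. Pads are 22 mm wide; open, the fingers measure 114 mm over their backs; the gripper's body (76 mm by 85 mm) begins 54 mm behind the grasp point. The pads swing forward as they close: fully open they stand 13 mm farther back than shut.
Start: joints at [1.092, 0.469, -0.049, 1.532, 0.024, 1.141, -0.082], TCP at [0.294, -0.608, 0.239] pointing down, gripper open.
Joint ranges: [-2.59, 2.59], [-0.33, 1.99], [-1.39, 1.29], [0.1, 2.45], [-1.04, 4.18], [0.21, 1.99], [-2.66, 2.66]. Speed limits (rad/s): [2.57, 2.57, 3.14, 3.14, 3.14, 3.14, 3.14].

INTERFACE

Orientations are given as a rotation vector (axis times angle).
In Python, from cell import ctrl, eyes gives the robot as it stands. The module is installed in compiled form; this text tells all that it offers.
- The arm moves only by the shell command python3 -m crank 'ROWS'. ROWS is JSON, a list that holds one entry, the list of rows, each a list of 7 numbers: the shift along the tool's x, y, z in m, then the turn, a rotation vector about the tool's x, y, z in degrees, then the finger opening in m, from 0 to 0.0854. A call has 1 to 8 rows; each row is the pose to reach, as a shift and turn from the pose commanded when the call began, along the tool's axes at that moment; what a row does not reach only later rows make up. A row lasts 1/8 s, in which the tool goes at most 62.5 mm and 10.7 degrees, less where a joint would pass 70% of its speed; a pose out of reach is approached as far as the arm can. A call with a gripper value outside its range is refused whole. The fingers move at their own pace and stop on an object; the grip force is fixed at half the most. Time passes only in rows, so rows that repeat a pose let the fingers close. It gives the time, the measured TCP pose, the force, the opening and the grip force at its end, in the units of the state.
- ctrl.read_state(): the state, without advancing time (a new reading comes with each control period).
- eyes.read_camera(name): name is "scene" or "side" or "wrist"; returns (picture, depth): 400x640x3 uint8, red, green, blue; 400x640 float32, m along the optical axis (not along the pixel's ray), 0 where there is no reading.
- eyes.camera_params(name): a dict with "intrinsics" (3x3 intrinsics, pixels), "k1" (the pictures are not rectified: a ray, as slopes to the right and down, at radius r is drawn at 1 + k1 r^2 times it, then the intrinsics apply), "rvec" (rotation vector, rad) and "tvec" (3), from world to camera coordinates, as OpenCV has them. Camera axes: x right, y down, z forward; pixel columns grow to the right and rows downward; lengths in m; the calibration is good to about 2 mm. A picture is of the moment at which its call begins: read the wrist's pose just before it. camera_params takes no time and is no camera call; for the wrist camera it gives the pose at the moment of the call.
- ctrl.hand_in(): hands the job in; it is judged then, once.
The state is a dict: "t": time; "joint_positions": joint angles; "dq": joint speeds; "effort": joint torques, N m; "position": TCP position; "eef_rot": TCP orientation; "ft_force": force on the tool from outside, world axes, zero at the start; "torque": the same for the moment, N m; "gripper_width": opening from 0.0 (shut) to 1.0 (fully open); "grasp_force": force on a finger pad.
Only numpy, scipy, OpenCV 4.12 (cv2) and the standard library are available. Lean on these libraries where they do the work, as an engineer would, in place of code of your own. Each camera call takes 0.05 s, during which the arm holds its last target. There are 200 camera calls.

## Working session

There is one attempt and no reset: what is moved stays moved. The work goes in short steps, Python scripts to look and compute and a shell command to move; the robot and the scene stay as the last step left them, time stands still between calls to the robot, and variables do not carry over. Pictures are saved under pics/ and viewed, at most 10 in all, crops included, and the job is handed in when it is done.

```bash
mkdir -p pics
cat > h.py <<'E'
import numpy as np, cv2
from cell import ctrl, eyes
def shot(n):
    p=eyes.camera_params(n); im,d=eyes.read_camera(n); return p,im,d
def ray(p,uv):
    K=np.array(p["intrinsics"],float); 
    x=cv2.undistortPoints(np.array(uv,float).reshape(-1,1,2),K,np.array([p["k1"],0,0,0,0.])).reshape(-1,2)
    R=cv2.Rodrigues(np.array(p["rvec"],float))[0]; t=np.array(p["tvec"],float).ravel()
    return -R.T@t, np.c_[x,np.ones(len(x))]@R
def onz(p,uv,z):
    c,r=ray(p,uv); return c+r*((z-c[2])/r[:,2])[:,None]
def cloud(p,d):
    v,u=np.mgrid[0:d.shape[0],0:d.shape[1]]
    c,r=ray(p,np.stack([u,v],-1).reshape(-1,2)); return (c+r*d.reshape(-1,1)).reshape(*d.shape,3)
E
python3 - <<'E'
from h import *
s=ctrl.read_state(); print(s)
for n in("scene","side"):
    p,im,d=shot(n); np.savez(f"{n}.npz",im=im,d=d,**{k:np.array(v) for k,v in p.items()})
    cv2.imwrite(f"pics/{n}.png",im[...,::-1]); print(n,p)
E
```

```text
{'t': 0.0, 'joint_positions': array([ 1.09210205,  0.46944508, -0.04858999,  1.53369555,  0.02411237,
        1.14098541, -0.08230646]), 'dq': array([-0.0010339 , -0.00057366, -0.00010965, -0.00149529, -0.00182411,
       -0.00034005,  0.00109357]), 'effort': array([-9.08982420e-04, -5.10305893e+01, -4.66678769e-02, -2.37708431e+01,
        1.07192737e-02,  7.39975192e-03,  1.26784386e-05]), 'position': array([ 0.29323523, -0.60735023,  0.23825825]), 'eef_rot': array([-3.06063861e+00, -7.00215291e-01,  8.10680120e-04]), 'ft_force': array([ 0.50073585, -0.29674338,  0.4922747 ]), 'torque': array([ 0.01995532, -0.02769108, -0.05018218]), 'grasp_force': 0.0, 'gripper_width': 1.0012108337780186}
scene {'intrinsics': array([[384.71078406,   0.        , 319.84511965],
       [  0.        , 384.71078406, 202.56825457],
       [  0.        ,   0.        ,   1.        ]]), 'k1': 0.00514965706609976, 'rvec': array([ 1.99822447, -0.69227447,  0.37536473]), 'tvec': array([-0.41498396,  0.28382411,  0.66299007])}
side {'intrinsics': array([[368.23519227,   0.        , 320.43280634],
       [  0.        , 368.23519227, 203.8204403 ],
       [  0.        ,   0.        ,   1.        ]]), 'k1': -0.03362229644808304, 'rvec': array([ 0.20957733, -2.75940887,  1.3820931 ]), 'tvec': array([0.5554267 , 0.0808974 , 0.90033284])}
```

View pics/scene.png

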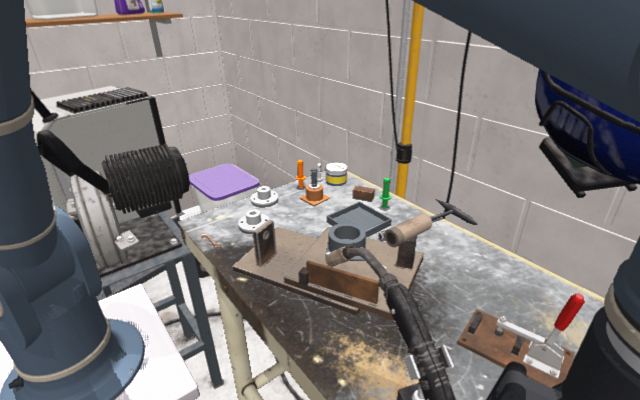

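View pics/side.png

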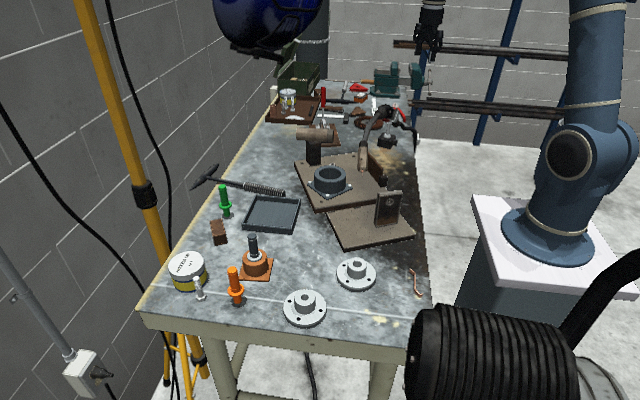

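Scene: covers at about (264,195) and (254,217), stand with the steel gauge at (315,190), tray at (358,218), housing at (347,238). Side: near cover (357,270), far cover (305,302), gauge and stand (255,258), tray (271,213), housing (331,180). The green and orange gauges are look-alikes.

Run:
```python
from h import *
for n,boxes in {"side":dict(near=(325,250,390,300),far=(275,280,335,335),gauge=(240,230,275,290),tray=(235,190,305,240),hous=(305,155,358,205)),
 "scene":dict(near=(236,203,272,235),far=(249,182,280,208),gauge=(298,163,330,207),tray=(322,198,395,238),hous=(322,220,372,255))}.items():
    z=np.load(n+".npz"); p={k:z[k] for k in("intrinsics","rvec","tvec")}; p["k1"]=float(z["k1"]); C=cloud(p,z["d"]); 
    for k,(a,b,c,e) in boxes.items():
        P=C[b:e,a:c][z["d"][b:e,a:c]>0].reshape(-1,3)
        h,ed=np.histogram(P[:,2],bins=np.arange(-.01,.12,.004))
        print(n,k,"hist",[(round(float(x)*1000),int(m)) for x,m in zip(ed,h) if m>12])
        zr=dict(near=(.036,.045),far=(.036,.045),gauge=(.092,.106),tray=(.015,.025),hous=(.05,.075))[k]
        Q=P[(P[:,2]>zr[0])&(P[:,2]<zr[1])]
        if len(Q)>3:
            print("   n",len(Q),"mean",Q.mean(0).round(4),"mid",((Q.max(0)+Q.min(0))/2).round(4),"ext",np.ptp(Q,axis=0).round(3))
            if k in("tray",): print("   rect",cv2.minAreaRect(Q[:,:2].astype(np.float32)*1000))
            elif len(Q)>8: print("   circ",cv2.minEnclosingCircle(Q[:,:2].astype(np.float32)*1000))
```

```text
side near hist [(-2, 1974), (2, 247), (6, 37), (10, 121), (14, 501), (18, 29), (22, 27), (26, 38), (30, 35), (34, 38), (38, 162), (42, 19)]
   n 199 mean [0.4564 0.2053 0.0405] mid [0.4561 0.2041 0.0396] ext [0.038 0.041 0.007]
   circ ((455.43115234375, 204.3563995361328), 21.130619049072266)
side far hist [(-10, 15), (-6, 24), (-2, 1824), (2, 106), (6, 26), (10, 279), (14, 568), (18, 29), (22, 32), (26, 33), (30, 36), (34, 40), (38, 246)]
   n 278 mean [0.5483 0.3072 0.0403] mid [0.5486 0.3059 0.0395] ext [0.038 0.04  0.007]
   circ ((548.96484375, 305.6154479980469), 20.375999450683594)
side gauge hist [(-2, 892), (2, 233), (6, 216), (10, 38), (14, 29), (18, 37), (22, 35), (26, 30), (30, 32), (34, 48), (38, 176), (42, 76), (46, 42), (50, 13), (54, 15), (66, 15), (74, 13), (78, 17), (86, 14), (90, 13), (94, 13), (98, 46)]
   n 68 mean [0.6704 0.2207 0.0988] mid [0.6714 0.2189 0.0975] ext [0.018 0.017 0.011]
   circ ((671.364013671875, 218.54995727539062), 9.289889335632324)
side tray hist [(-2, 1185), (2, 1095), (6, 476), (10, 173), (14, 183), (18, 273), (22, 38), (98, 46)]
   n 44
[... 1631 characters left out ...]
4, 144), (18, 156), (34, 60), (50, 27), (54, 29), (58, 33), (62, 36), (66, 25), (70, 42), (74, 43), (78, 178), (82, 62)]
   n 270 mean [0.6989 0.0337 0.0183] mid [0.709  0.0172 0.0198] ext [0.186 0.164 0.01 ]
   rect ((700.7103271484375, 48.068504333496094), (171.3018341064453, 166.19912719726562), 30.98310089111328)
scene hous hist [(-2, 77), (2, 200), (6, 19), (10, 17), (14, 17), (18, 18), (34, 170), (38, 44), (42, 52), (46, 29), (50, 38), (54, 42), (58, 50), (62, 59), (66, 58), (70, 81), (74, 93), (78, 290), (82, 92), (114, 13)]
   n 349 mean [ 0.5467 -0.0645  0.0644] mid [ 0.5344 -0.0743  0.0626] ext [0.089 0.074 0.025]
   circ ((534.8299560546875, -75.2501449584961), 45.397850036621094)
```

```bash
cat >> h.py <<'E'
from scipy.spatial.transform import Rotation as Ro
def go(x,y,z,yaw=None):
    s=ctrl.read_state(); R=Ro.from_rotvec(s["eef_rot"]); 
    d=R.inv().apply(np.array([x,y,z])-s["position"])*1000
    X=R.as_matrix()[:,0]; y0=np.arctan2(X[1],X[0])
    tgt=y0 if yaw is None else np.radians(yaw)
    T=Ro.from_matrix(np.array([[np.cos(tgt),np.sin(tgt),0],[np.sin(tgt),-np.cos(tgt),0],[0,0,-1]]))
    print("pos",s["position"].round(4),"yaw",np.degrees(y0).round(1),"q",s["joint_positions"].round(2),"F",s["ft_force"].round(1),"w",round(s["gripper_width"],3),"t",s["t"])
    print("-> mm",d.round(1),"turn",np.degrees((R.inv()*T).as_rotvec()).round(2))
E
python3 - <<'E'
from h import *
A=[]
for n in("side","scene"):
    z=np.load(n+".npz"); p={k:z[k] for k in("intrinsics","rvec","tvec")}; p["k1"]=float(z["k1"]); C=cloud(p,z["d"]); ok=z["d"]>0
    P=C[ok]; A.append(P)
    Q=P[(abs(P[:,2]-.082)<.005)&(np.hypot(P[:,0]-.555,P[:,1]+.055)<.065)]
    print(n,"rim",len(Q),Q.mean(0).round(4),cv2.minEnclosingCircle(Q[:,:2].astype(np.float32)*1000), "xr",Q.min(0).round(3),Q.max(0).round(3))
    Q=P[(abs(P[:,2]-.019)<.004)&(abs(P[:,0]-.68)<.085)&(abs(P[:,1]-.03)<.085)]
    print("tray",np.percentile(Q,[2,50,98],axis=0).round(3).tolist(),cv2.minAreaRect(Q[:,:2].astype(np.float32)*1000))
P=np.vstack(A); B=P[(P[:,0]>.3)&(P[:,0]<.9)&(P[:,1]>-.7)&(P[:,1]<.45)&(P[:,2]<.5)]
i=np.floor(B[:,:2]/.05+1e-6).astype(int)
for a in range(6,18):
    print(a*50,[int(1000*np.percentile(B[(i[:,0]==a)&(i[:,1]==b),2],98)) if ((i[:,0]==a)&(i[:,1]==b)).sum()>4 else None for b in range(-14,9)])
N=B[(B[:,2]>.05)&(np.hypot(B[:,0]-.67,B[:,1]-.218)<.13)&(np.hypot(B[:,0]-.67,B[:,1]-.218)>.03)]
j,c=np.unique(np.round(N[:,:2]/.02).astype(int),axis=0,return_counts=True); print([(int(q[0]*20),int(q[1]*20),int(m)) for q,m in zip(j,c) if m>5])
E
```

```text
side rim 321 [ 0.5477 -0.0654  0.0823] ((548.7890625, -68.68370819091797), 43.08439254760742) xr [ 0.507 -0.111  0.077] [ 0.589 -0.026  0.086]
tray [[0.619, -0.053, 0.015], [0.682, 0.037, 0.02], [0.742, 0.096, 0.023]] ((671.5660400390625, 21.732933044433594), (152.98709106445312, 145.0655059814453), 89.6565933227539)
scene rim 412 [ 0.5444 -0.0721  0.0809] ((546.3740234375, -68.8807144165039), 42.624969482421875) xr [ 0.504 -0.111  0.077] [ 0.589 -0.029  0.084]
tray [[0.618, -0.052, 0.015], [0.697, 0.052, 0.018], [0.742, 0.096, 0.021]] ((681.09814453125, 21.64556121826172), (128.23147583007812, 151.95355224609375), 1.430261492729187)
300 [347, 405, 429, 37, 3, 4, 4, 3, 2, 2, 3, 3, 3, 2, 19, 19, 2, 6, 8, 2, 1, 174, 190]
350 [None, None, 1, 46, 112, 139, 157, 153, 2, 3, 3, 63, 55, 19, 111, 20, 2, 2, 2, 2, 2, 159, 179]
400 [11, None, 13, 14, 4, 142, 167, 172, 169, 163, 89, 89, 67, 39, 111, 83, 19, 40, 41, 2, 1, 1, None]
450 [13, 13, 13, 14, 4, 2, 4, 2, 40, 162, 150, 122, 49, 39, 20, 20, 20, 41, 41, 2, 2, 1, -812]
500 [14, 16, 19, 10, 4, 2, 9, 2, 40, 41, 40, 83, 84, 83, 38, 19, 13, 2, 2,
[... 190 characters left out ...]
0, 2, 2, 1, None]
650 [22, 24, 412, 419, 415, 426, 431, 3, 3, 138, 145, 29, 21, 21, 7, 21, 2, 41, 100, 86, 92, 1, None]
700 [4, 4, 8, 26, 340, 378, 431, 442, 2, 3, 3, 3, 22, 21, 20, 21, 2, 3, 7, 2, 4, 1, None]
750 [55, 59, 48, 23, 3, 307, 334, 429, 447, 3, 3, 3, 22, 2, 90, 91, 32, 31, 53, 54, 58, 2, None]
800 [54, 36, 59, 59, 270, 276, 289, 351, 446, 3, 3, 3, 18, 2, 49, 77, 32, 2, 52, 54, 50, 2, None]
850 [1, 1, 20, 1, 2, 4, 315, 442, 439, 3, 13, 15, 18, 3, 2, 2, 2, 2, 1, 1, 2, 1, None]
[(680, 300, 155), (680, 320, 124), (700, 300, 7), (760, 260, 26), (760, 280, 28), (760, 300, 30), (760, 320, 18), (780, 240, 41), (780, 260, 86), (780, 280, 62), (780, 300, 8), (800, 240, 26), (800, 260, 12)]
```

```bash
python3 -c "
from h import *
go(.67,.218,.24,90)"
```

```text
pos [ 0.2932 -0.6074  0.2384] yaw 25.8 q [ 1.09  0.47 -0.05  1.53  0.02  1.14 -0.08] F [-0.1 -0.7 -0.1] w 0.999 t 0.1
-> mm [ 698.2 -579.5   -0.7] turn [-9.000e-02 -5.000e-02 -6.423e+01]
```

```bash
python3 -m crank '[[[0.698,-0.5795,0,0,0,-64.2,0.085],[0.698,-0.5795,0,0,0,-64.2,0.085],[0.698,-0.5795,0,0,0,-64.2,0.085],[0.698,-0.5795,0,0,0,-64.2,0.085],[0.698,-0.5795,0,0,0,-64.2,0.085],[0.698,-0.5795,0,0,0,-64.2,0.085],[0.698,-0.5795,0,0,0,-64.2,0.085],[0.698,-0.5795,0,0,0,-64.2,0.085]]]'; python3 -c "
from h import *
go(.67,.218,.24,90)"
```

```text
t: 1.1
position: [0.5014, -0.1513, 0.2392]
eef_rot: [2.222, 2.22, -0.0]
ft_force: [0.4, -0.6, -0.6]
gripper_width: 0.995
grasp_force: 0.0
pos [ 0.5014 -0.1513  0.2392] yaw 89.9 q [ 0.62  0.26 -0.48  1.87  0.14  1.05  0.08] F [ 0.4 -0.6 -0.6] w 0.995 t 1.1
-> mm [369.4 168.3  -0.9] turn [-0.01  0.02 -0.05]
```

```bash
python3 -m crank '[[[0.369,0.1685,0,0,0,0,0.085],[0.369,0.1685,0,0,0,0,0.085],[0.369,0.1685,0,0,0,0,0.085],[0.369,0.1685,0,0,0,0,0.085],[0.369,0.1685,0,0,0,0,0.085],[0.369,0.1685,0,0,0,0,0.085],[0.369,0.1685,0,0,0,0,0.085],[0.369,0.1685,0,0,0,0,0.085]]]'; python3 -c "
from h import *
go(.67,.218,.24,90)
p,im,d=shot('wrist'); cv2.imwrite('pics/w1.png',im[...,::-1]); C=cloud(p,d); np.savez('w1',im=im,d=d,C=C)
P=C[d>0]; Q=P[(abs(P[:,2]-.098)<.007)&(np.hypot(P[:,0]-.67,P[:,1]-.218)<.03)]
print('top',len(Q),Q.mean(0),cv2.minEnclosingCircle(Q[:,:2].astype(np.float32)*1000) if len(Q) else 0)
Q=P[(abs(P[:,2]-.041)<.006)&(np.hypot(P[:,0]-.67,P[:,1]-.218)<.05)]
print('stand',len(Q),cv2.minEnclosingCircle(Q[:,:2].astype(np.float32)*1000) if len(Q) else 0)
"
```

```text
t: 2.1
position: [0.6691, 0.2195, 0.2382]
eef_rot: [-2.215, -2.224, 0.0]
ft_force: [0.9, -0.3, 0.3]
gripper_width: 0.995
grasp_force: 0.0
pos [0.6691 0.2195 0.2382] yaw 90.2 q [-0.03  0.58 -0.54  1.43  0.3   1.22 -0.6 ] F [ 0.9 -0.3  0.3] w 0.995 t 2.1
-> mm [-1.5  0.9 -1.9] turn [-0.1  -0.09  0.24]
top 271 [0.67166078 0.22197035 0.09798256] ((671.49072265625, 220.79173278808594), 9.365490913391113)
stand 1028 ((671.4585571289062, 221.00901794433594), 25.719200134277344)
```

View pics/w1.png

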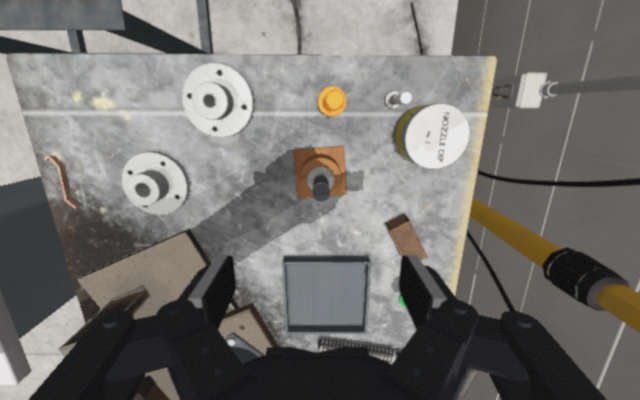

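The wrist view shows the gauge top at (321,185) in its stand (320,170), the covers' bores at (209,100) and (147,188), and the tray at (326,295). The measurements agree with stand/gauge at (0.6715, 0.221).

```bash
python3 -m crank '[[[0.0015,0.0024,0.06,0,0,0.2,0.05],[0.0015,0.0024,0.12,0,0,0.2,0.05],[0.0015,0.0024,0.171,0,0,0.2,0.05],[0.0015,0.0024,0.171,0,0,0.2,0.05],[0.0015,0.0024,0.171,0,0,0.2,0.05]]]'
python3 - <<'E'
from h import *
go(.6715,.221,.067,90)
z=np.load('w1.npz'); P=z['C'][z['d']>0]
for n,x,y in(("near",.455,.204),("far",.548,.3055)):
    r=np.hypot(P[:,0]-x,P[:,1]-y)
    Q=P[(abs(P[:,2]-.040)<.004)&(r<.03)]; print(n,'boss',len(Q),Q.mean(0).round(4),cv2.minEnclosingCircle(Q[:,:2].astype(np.float32)*1000))
    Q=P[(abs(P[:,2]-.014)<.004)&(r<.055)]; print(n,'flange',len(Q),cv2.minEnclosingCircle(Q[:,:2].astype(np.float32)*1000))
Q=P[(abs(P[:,2]-.019)<.004)&(abs(P[:,0]-.68)<.085)&(abs(P[:,1]-.034)<.085)]
print("tray",len(Q),np.percentile(Q,[2,98],axis=0).round(3).tolist(),cv2.minAreaRect(Q[:,:2].astype(np.float32)*1000))
E
```

```text
t: 2.78
position: [0.6736, 0.217, 0.0707]
eef_rot: [2.226, 2.214, 0.004]
ft_force: [0.1, 0.5, 1.0]
gripper_width: 0.586
grasp_force: 0.0
pos [0.6736 0.217  0.0707] yaw 89.7 q [-0.06  0.73 -0.48  1.57  0.4   0.94 -0.68] F [0.1 0.5 1. ] w 0.586 t 2.775
-> mm [ 3.9 -2.1  3.7] turn [ 0.18 -0.05 -0.31]
near boss 657 [0.4583 0.2071 0.0388] ((457.510498046875, 206.59939575195312), 19.86553192138672)
near flange 2117 ((457.182861328125, 206.5930633544922), 42.031490325927734)
far boss 950 [0.5494 0.3086 0.0387] ((549.2223510742188, 308.2901916503906), 20.00389289855957)
far flange 2910 ((549.1367797851562, 308.5697937011719), 42.02094650268555)
tray 1039 [[0.602, -0.049, 0.015], [0.743, 0.099, 0.021]] ((669.1441040039062, 24.034740447998047), (148.60707092285156, 150.22833251953125), 0.2910134494304657)
```

```bash
python3 -m crank '[[[0.003,-0.002,0.0037,0,0,-0.3,0.05],[0.003,-0.002,0.0037,0,0,-0.3,0.05],[0.003,-0.002,0.0037,0,0,-0.3,0.05]]]';  python3 -c "
from h import *
go(.6715,.221,.067,90)
p,im,d=shot('wrist'); cv2.imwrite('pics/w2.png',im[...,::-1])
go(.6715,.221,.067,90)"
```

```text
t: 3.15
position: [0.6706, 0.2207, 0.0656]
eef_rot: [2.219, 2.222, 0.002]
ft_force: [0.2, 0.5, 0.5]
gripper_width: 0.585
grasp_force: 0.0
pos [0.6706 0.2207 0.0656] yaw 90.1 q [-0.06  0.74 -0.48  1.57  0.4   0.93 -0.68] F [0.2 0.5 0.5] w 0.585 t 3.15
-> mm [ 0.3  0.9 -1.4] turn [ 0.09 -0.02  0.08]
pos [0.6705 0.2206 0.0654] yaw 90.1 q [-0.06  0.74 -0.48  1.57  0.4   0.93 -0.68] F [-0.2 -0.5  0.1] w 0.589 t 3.2
-> mm [ 0.4  1.  -1.6] turn [ 0.07 -0.01  0.08]
```

View pics/w2.png

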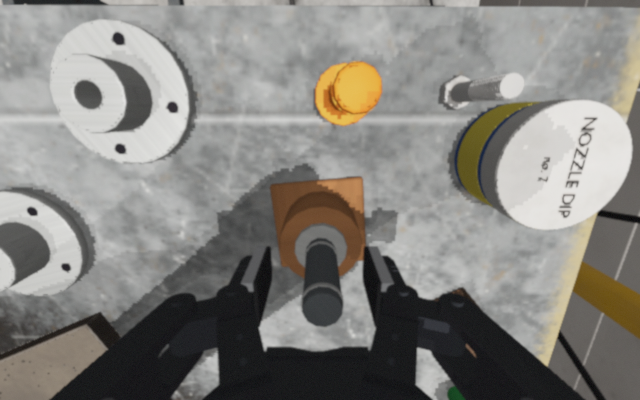

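The gauge grip (322,290) is centred between the pads (265 to 375). Closing now.

```bash
python3 -m crank '[[[0,0,0,0,0,0,0.03],[0,0,0,0,0,0,0.02],[0,0,0,0,0,0,0.01],[0,0,0,0,0,0,0],[0,0,0,0,0,0,0],[0,0,0,0,0,0,0],[0,0,0,0,0,0,0]]]';  python3 -c "
from h import *
go(.6705,.2207,.13,90)"
```

```text
t: 4.08
position: [0.6705, 0.2205, 0.0649]
eef_rot: [2.22, 2.222, 0.001]
ft_force: [0.8, -1.2, 2.4]
gripper_width: 0.194
grasp_force: 58.4
pos [0.6705 0.2205 0.0649] yaw 90.1 q [-0.06  0.74 -0.48  1.57  0.4   0.93 -0.68] F [ 0.8 -1.2  2.4] w 0.194 t 4.075
-> mm [  0.2   0.  -65.1] turn [ 0.04 -0.01  0.07]
```

```bash
python3 -m crank '[[[0,0,-0.03,0,0,0,0],[0,0,-0.065,0,0,0,0],[-0.0035,-0.055,-0.065,0,0,0,0],[-0.0075,-0.11,-0.065,0,0,0,0],[-0.011,-0.165,-0.065,0,0,0,0],[-0.0142,-0.2147,-0.065,0,0,0,0],[-0.0142,-0.2147,-0.065,0,0,0,0],[-0.0142,-0.2147,-0.065,0,0,0,0]]]'; python3 -c "
from h import *
go(.4558,.2063,.13,90)
p,im,d=shot('wrist'); cv2.imwrite('pics/w3.png',im[...,::-1])
go(.4558,.2063,.13,90)
C=cloud(p,d);P=C[d>0]; r=np.hypot(P[:,0]-.457,P[:,1]-.206)
for z,rr in((.04,.03),(.014,.055)):
    Q=P[(abs(P[:,2]-z)<.004)&(r<rr)]; print(len(Q),cv2.minEnclosingCircle(Q[:,:2].astype(np.float32)*1000) if len(Q) else 0)
for a in range(60,180,10):
    Q=P[(abs(P[:,2]-a/1000)<.005)&(r<.02)]; print(a,len(Q),Q.mean(0).round(4),np.ptp(Q,axis=0).round(3)) if len(Q)>10 else 0
"
```

```text
t: 5.08
position: [0.456, 0.2059, 0.1297]
eef_rot: [2.22, 2.222, 0.001]
ft_force: [0.4, 0.0, -0.3]
gripper_width: 0.194
grasp_force: 59.3
pos [0.456  0.2059 0.1297] yaw 90.1 q [-0.02  0.38 -0.6   2.03  0.29  0.81 -0.79] F [ 0.4  0.  -0.3] w 0.194 t 5.075
-> mm [ 0.4 -0.2 -0.3] turn [ 0.03 -0.    0.06]
pos [0.4565 0.206  0.1297] yaw 90.0 q [-0.02  0.38 -0.6   2.03  0.29  0.81 -0.79] F [-0.3  0.9 -1.5] w 0.193 t 5.125
-> mm [ 0.3 -0.7 -0.3] turn [ 0.04 -0.02  0.02]
1083 ((456.9862060546875, 206.65176391601562), 19.854774475097656)
3913 ((457.0994873046875, 206.556396484375), 41.81249237060547)
80 89 [0.4551 0.2129 0.0794] [0.014 0.006 0.01 ]
100 18 [0.4563 0.2195 0.1046] [0.024 0.007 0.001]
110 757 [0.4552 0.2159 0.1087] [0.029 0.015 0.009]
120 305 [0.4552 0.2138 0.1205] [0.029 0.01  0.01 ]
130 621 [0.4572 0.2151 0.1303] [0.037 0.01  0.01 ]
140 779 [0.4574 0.215  0.1403] [0.037 0.011 0.01 ]
150 882 [0.4567 0.2151 0.15  ] [0.037 0.011 0.01 ]
160 2265 [0.4555 0.2099 0.1613] [0.031 0.025 0.01 ]
170 700 [0.4586 0.2139 0.1694] [0.031 0.026 0.01 ]
```

View pics/w3.png

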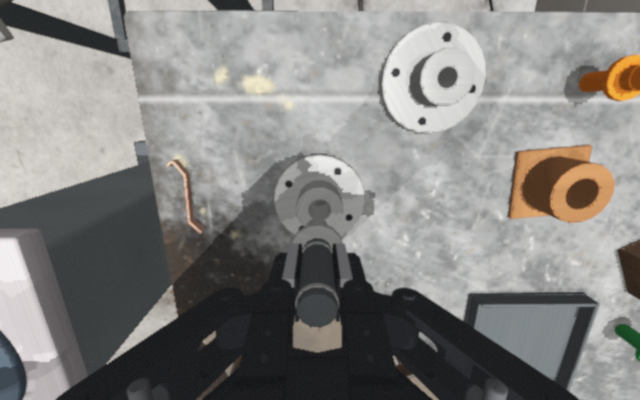

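The gauge hangs just above the near cover (bore at 320,210); in the same image the gauge is at x 0.4552 and the cover at 0.457. I'll shift 1.5 mm and go down in small steps.

```bash
python3 -m crank '[[[-0.0003,0.0015,0.01,0,0,0,0],[-0.0003,0.0015,0.024,0,0,0,0],[-0.0003,0.0015,0.03,0,0,0,0],[-0.0003,0.0015,0.033,0,0,0,0],[-0.0003,0.0015,0.0345,0,0,0,0],[-0.0003,0.0015,0.036,0,0,0,0],[-0.0003,0.0015,0.0365,0,0,0,0]]]'; python3 -c "
from h import *
go(.4572,.2063,.065,90)"
```

```text
t: 6.0
position: [0.4571, 0.2057, 0.0933]
eef_rot: [2.22, 2.223, 0.001]
ft_force: [0.2, 0.4, -1.1]
gripper_width: 0.196
grasp_force: 59.3
pos [0.4571 0.2057 0.0933] yaw 90.1 q [-0.05  0.44 -0.57  2.05  0.34  0.74 -0.83] F [ 0.2  0.4 -1.1] w 0.196 t 6.0
-> mm [ 0.6  0.1 28.3] turn [ 0.03 -0.    0.07]
```

```bash
python3 -m crank '[[[0.0004,0,0.002,0,0,0,0],[0.0004,0,0.004,0,0,0,0],[0.0004,0,0.006,0,0,0,0],[0.0004,0,0.006,0,0,0,0]]]'; python3 -c "
from h import *
go(.4572,.2063,.065,90)"
```

```text
t: 6.5
position: [0.4569, 0.206, 0.0869]
eef_rot: [-2.22, -2.223, 0.001]
ft_force: [-0.6, 0.1, -1.0]
gripper_width: 0.196
grasp_force: 59.3
pos [0.4569 0.206  0.0869] yaw 90.1 q [-0.06  0.45 -0.56  2.06  0.35  0.73 -0.84] F [-0.6  0.1 -1. ] w 0.196 t 6.5
-> mm [ 0.3  0.3 21.9] turn [-0.02  0.01  0.07]
```

```bash
python3 -m crank '[[[0,0,0.004,0,0,0,0],[0,0,0.008,0,0,0,0],[0,0,0.012,0,0,0,0],[0,0,0.015,0,0,0,0],[0,0,0.015,0,0,0,0],[0,0,0.015,0,0,0,0]]]'; python3 -c "
from h import *
go(.5487,.308,.13,90)"
```

```text
t: 7.25
position: [0.457, 0.2061, 0.0722]
eef_rot: [2.22, 2.223, 0.0]
ft_force: [-0.1, -0.1, -1.7]
gripper_width: 0.191
grasp_force: 59.3
pos [0.457  0.2061 0.0722] yaw 90.1 q [-0.07  0.47 -0.54  2.07  0.37  0.7  -0.86] F [-0.1 -0.1 -1.7] w 0.191 t 7.25
-> mm [101.7  91.8 -57.8] turn [ 0.01 -0.    0.07]
```

The near cover takes the gauge (25 mm deep, no force). Now the far one.

```bash
python3 -m crank '[[[0,0,-0.03,0,0,0,0],[0,0,-0.058,0,0,0,0],[0.034,0.0305,-0.058,0,0,0,0],[0.068,0.061,-0.058,0,0,0,0],[0.1018,0.092,-0.058,0,0,0,0],[0.1018,0.092,-0.058,0,0,0,0],[0.1018,0.092,-0.058,0,0,0,0]]]'; python3 -c "
from h import *
go(.549,.3079,.098,90)"
```

```text
t: 8.12
position: [0.5482, 0.3074, 0.1296]
eef_rot: [2.22, 2.223, -0.003]
ft_force: [0.3, -0.6, -0.5]
gripper_width: 0.189
grasp_force: 59.5
pos [0.5482 0.3074 0.1296] yaw 90.1 q [-0.18  0.57 -0.56  1.73  0.36  0.95 -0.88] F [ 0.3 -0.6 -0.5] w 0.189 t 8.125
-> mm [ 0.5  0.9 31.6] turn [-0.07  0.07  0.09]
```

```bash
python3 -m crank '[[[0.0005,0.0006,0.012,0,0,0,0],[0.0005,0.0006,0.024,0,0,0,0],[0.0005,0.0006,0.03,0,0,0,0],[0.0005,0.0006,0.033,0,0,0,0],[0.0005,0.0006,0.0345,0,0,0,0],[0.0005,0.0006,0.036,0,0,0,0],[0.0005,0.0006,0.036,0,0,0,0]]]'; python3 -c "
from h import *
go(.549,.3079,.098,90)"
```

```text
t: 9.0
position: [0.5499, 0.3085, 0.0947]
eef_rot: [2.22, 2.222, 0.001]
ft_force: [-0.8, -0.5, 1.1]
gripper_width: 0.195
grasp_force: 59.9
pos [0.5499 0.3085 0.0947] yaw 90.1 q [-0.2   0.61 -0.54  1.75  0.39  0.89 -0.9 ] F [-0.8 -0.5  1.1] w 0.195 t 9.0
-> mm [-0.6 -0.9 -3.3] turn [0.06 0.   0.06]
```

```bash
python3 -m crank '[[[0,0,0.001,0,0,0,0],[0,0,0.002,0,0,0,0],[0,0,0.002,0,0,0,0],[0,0,0.002,0,0,0,0]]]'; python3 -c "
from h import *
go(.549,.3079,.098,90)"
```

```text
t: 9.5
position: [0.5501, 0.3087, 0.0942]
eef_rot: [2.219, 2.222, 0.002]
ft_force: [-2.4, -2.9, 10.3]
gripper_width: 0.191
grasp_force: 60.9
pos [0.5501 0.3087 0.0942] yaw 90.1 q [-0.2   0.61 -0.54  1.75  0.39  0.89 -0.9 ] F [-2.4 -2.9 10.3] w 0.191 t 9.5
-> mm [-0.8 -1.1 -3.8] turn [0.11 0.01 0.06]
```

The far cover stops the gauge (10 N, about 3 mm deep). Back to the stand.

```bash
python3 -m crank '[[[0,0,-0.02,0,0,0,0],[0,0,-0.04,0,0,0,0],[-0.029,0.04,-0.04,0,0,0,0],[-0.058,0.08,-0.04,0,0,0,0],[-0.088,0.1205,-0.04,0,0,0,0],[-0.088,0.1205,-0.04,0,0,0,0],[-0.088,0.1205,-0.04,0,0,0,0],[-0.088,0.1205,-0.04,0,0,0,0]]]'; python3 -c "
from h import *
go(.6705,.2205,.066,90)
p,im,d=shot('wrist'); cv2.imwrite('pics/w4.png',im[...,::-1])
go(.6705,.2205,.066,90)
C=cloud(p,d);P=C[d>0]; r=np.hypot(P[:,0]-.671,P[:,1]-.221)
Q=P[(abs(P[:,2]-.041)<.004)&(r<.04)]; print('stand',len(Q),Q.min(0),Q.max(0),cv2.minEnclosingCircle(Q[:,:2].astype(np.float32)*1000))
for a in (95,100,105,110,115,120):
    Q=P[(abs(P[:,2]-a/1000)<.003)&(r<.02)]; print(a,len(Q),Q.min(0).round(4),Q.max(0).round(4)) if len(Q)>10 else 0
"
```

```text
t: 10.5
position: [0.6689, 0.2226, 0.1327]
eef_rot: [-2.216, -2.225, -0.001]
ft_force: [-0.1, 1.3, -0.9]
gripper_width: 0.192
grasp_force: 59.5
pos [0.6689 0.2226 0.1327] yaw 90.2 q [-0.04  0.67 -0.53  1.53  0.37  1.04 -0.66] F [-0.1  1.3 -0.9] w 0.192 t 10.5
-> mm [-2.2  1.6 66.7] turn [-0.01 -0.06  0.24]
pos [0.669  0.2225 0.1327] yaw 90.2 q [-0.04  0.67 -0.53  1.53  0.37  1.04 -0.66] F [ 0.5 -0.4 -0.4] w 0.195 t 10.55
-> mm [-2.   1.5 66.7] turn [ 0.   -0.05  0.23]
stand 1561 [0.64624033 0.20199055 0.03700817] [0.69707268 0.24615595 0.0411624 ] ((671.70068359375, 220.7939453125), 25.649866104125977)
105 17 [0.6532 0.2284 0.107 ] [0.6823 0.2383 0.1079]
110 702 [0.6528 0.2248 0.1072] [0.6828 0.2392 0.113 ]
115 217 [0.6536 0.2246 0.112 ] [0.6813 0.2382 0.1179]
120 148 [0.6599 0.2256 0.117 ] [0.6764 0.2324 0.123 ]
```

```bash
python3 -m crank '[[[-0.0024,0.0035,0,0,0,0,0],[-0.0024,0.0035,0.02,0,0,0,0],[-0.0024,0.0035,0.04,0,0,0,0],[-0.0024,0.0035,0.055,0,0,0,0],[-0.0024,0.0035,0.064,0,0,0,0],[-0.0024,0.0035,0.067,0,0,0,0],[-0.0024,0.0035,0.067,0,0,0,0]]]'; python3 -c "
from h import *
go(.6715,.2208,.066,90)"
```

```text
t: 11.42
position: [0.674, 0.2186, 0.0655]
eef_rot: [2.22, 2.223, 0.002]
ft_force: [0.9, 0.3, -0.9]
gripper_width: 0.194
grasp_force: 60.0
pos [0.674  0.2186 0.0655] yaw 90.1 q [-0.05  0.74 -0.5   1.57  0.41  0.93 -0.68] F [ 0.9  0.3 -0.9] w 0.194 t 11.425
-> mm [ 2.2 -2.5 -0.5] turn [ 0.07 -0.03  0.08]
```

```bash
python3 -m crank '[[[0.0015,-0.002,0,0,0,0,0],[0.0015,-0.002,0.0003,0,0,0,0],[0.0015,-0.002,0.0003,0,0,0,0.05],[0.0015,-0.002,0.0003,0,0,0,0.05],[0.0015,-0.002,0.0003,0,0,0,0.05],[0.0015,-0.002,-0.03,0,0,0,0.05],[0.0015,-0.002,-0.08,0,0,0,0.065],[0.0015,-0.002,-0.08,0,0,0,0.065]]]'; python3 -c "
from h import *
go(.457,.2061,.1,90)
p,im,d=shot('wrist'); cv2.imwrite('pics/w5.png',im[...,::-1])
C=cloud(p,d);P=C[d>0]; r=np.hypot(P[:,0]-.671,P[:,1]-.221)
Q=P[(abs(P[:,2]-.098)<.006)&(r<.04)]; print('top',len(Q),Q.mean(0),cv2.minEnclosingCircle(Q[:,:2].astype(np.float32)*1000))
Q=P[(abs(P[:,2]-.042)<.006)&(r<.04)]; print('stand',len(Q),Q.max(0),cv2.minEnclosingCircle(Q[:,:2].astype(np.float32)*1000))
"
```

```text
t: 12.42
position: [0.6742, 0.2214, 0.1504]
eef_rot: [2.218, 2.22, 0.014]
ft_force: [-0.2, 0.8, -0.5]
gripper_width: 0.767
grasp_force: 0.0
pos [0.6742 0.2214 0.1504] yaw 90.1 q [-0.04  0.66 -0.53  1.51  0.36  1.06 -0.65] F [-0.2  0.8 -0.5] w 0.767 t 12.425
-> mm [ -15.3 -217.7   48.4] turn [ 0.5  -0.21  0.06]
top 538 [0.67080774 0.22191167 0.0978746 ] ((670.8333129882812, 220.90907287597656), 9.315045356750488)
stand 1774 [0.69729948 0.24649023 0.04768542] ((671.6441650390625, 220.9139862060547), 25.81326675415039)
```

View pics/w5.png

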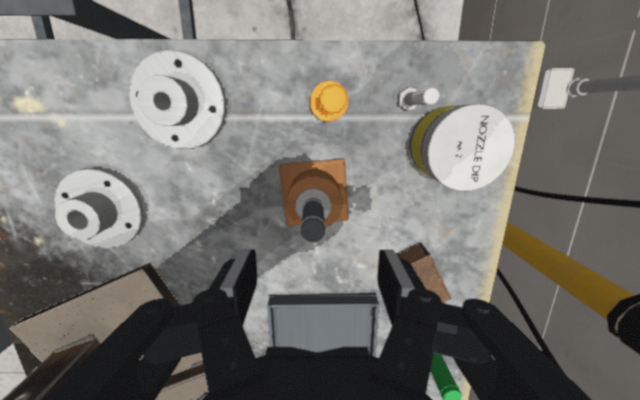

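The gauge (313,225) stands upright in its stand, top at 98 mm as before. Now the near cover.

```bash
python3 -m crank '[[[-0.004,-0.055,0,0,0,0,0.065],[-0.008,-0.11,0,0,0,0,0.065],[-0.012,-0.165,0.01,0,0,0,0.065],[-0.0153,-0.216,0.03,0,0,0,0.065],[-0.0153,-0.216,0.05,0,0,0,0.065],[-0.0153,-0.216,0.07,0,0,0,0.065],[-0.0153,-0.216,0.07,0,0,0,0.065],[-0.0153,-0.216,0.07,0,0,0,0.065]]]'; python3 -c "
from h import *
go(.457,.2063,.026,90)"
```

```text
t: 13.48
position: [0.4557, 0.2043, 0.0752]
eef_rot: [-2.22, -2.223, 0.0]
ft_force: [-0.5, 0.1, 0.5]
gripper_width: 0.759
grasp_force: 0.0
pos [0.4557 0.2043 0.0752] yaw 90.1 q [-0.06  0.47 -0.56  2.07  0.38  0.7  -0.86] F [-0.5  0.1  0.5] w 0.759 t 13.475
-> mm [ 2.   1.3 49.2] turn [-0.01 -0.01  0.07]
```

```bash
python3 -m crank '[[[0.002,0.0013,0.02,0,0,0,0.065],[0.002,0.0013,0.04,0,0,0,0.065],[0.002,0.0013,0.048,0,0,0,0.065],[0.002,0.0013,0.0485,0,0,0,0.065],[0.002,0.0013,0.0485,0,0,0,0.065]]]'; python3 -c "
from h import *
go(.457,.2063,.026,90)"
```

```text
t: 14.1
position: [0.4574, 0.2065, 0.0273]
eef_rot: [2.22, 2.222, 0.002]
ft_force: [0.9, 0.3, 0.3]
gripper_width: 0.761
grasp_force: 0.0
pos [0.4574 0.2065 0.0273] yaw 90.1 q [-0.11  0.55 -0.5   2.09  0.45  0.61 -0.93] F [0.9 0.3 0.3] w 0.761 t 14.1
-> mm [-0.2 -0.4  1.3] turn [ 0.07 -0.03  0.07]
```

```bash
python3 -m crank '[[[0,0,0.0013,0,0,0,0.05],[0,0,0.0013,0,0,0,0.04],[0,0,0.0013,0,0,0,0.03],[0,0,0.0013,0,0,0,0.02],[0,0,0.0013,0,0,0,0.02],[0,0,0.0013,0,0,0,0.02]]]'; python3 -c "
from h import *
go(.5475,-.0687,.15,90)"
```

```text
t: 14.85
position: [0.4567, 0.2062, 0.0259]
eef_rot: [2.22, 2.222, -0.001]
ft_force: [-3.0, -0.4, 4.6]
gripper_width: 0.434
grasp_force: 60.1
pos [0.4567 0.2062 0.0259] yaw 90.1 q [-0.11  0.55 -0.5   2.09  0.46  0.61 -0.93] F [-3.  -0.4  4.6] w 0.434 t 14.85
-> mm [-275.1   90.5 -123.9] turn [-0.    0.03  0.07]
```

```bash
python3 -m crank '[[[0,0,-0.04,0,0,0,0.02],[0,0,-0.09,0,0,0,0.02],[-0.02,0.01,-0.14,0,0,0,0.02],[-0.07,0.025,-0.14,0,0,0,0.02],[-0.12,0.045,-0.14,0,0,0,0.02],[-0.17,0.06,-0.14,0,0,0,0.02],[-0.22,0.076,-0.14,0,0,0,0.02],[-0.255,0.09,-0.14,0,0,0,0.02]]]'; python3 -m crank '[[[-0.0175,0.0028,0,0,0,0,0.02],[-0.0175,0.0028,0,0,0,0,0.02],[-0.0175,0.0028,0,0,0,0,0.02]]]'
python3 - <<'E'
from h import *
go(.5495,-.0663,.105,90)
for n in("side","scene"):
    p,im,d=shot(n); P=cloud(p,d); P=P[d>0]
    Q=P[(np.hypot(P[:,0]-.55,P[:,1]+.067)<.06)&(P[:,2]>.1)&(P[:,2]<.2)]
    for a in (.15,.152,.154,.156,.158):
        q=Q[abs(Q[:,2]-a)<.003]; 
        if len(q)>5: print(n,a,len(q),cv2.minEnclosingCircle(q[:,:2].astype(np.float32)*1000))
    q=P[(abs(P[:,2]-.082)<.005)&(np.hypot(P[:,0]-.5475,P[:,1]+.068)<.055)]; print(len(q),cv2.minEnclosingCircle(q[:,:2].astype(np.float32)*1000))
    cv2.imwrite(f"pics/{n}2.png",im[...,::-1])
im=np.vstack([cv2.resize(cv2.imread("pics/side2.png")[80:250,240:440],(600,300)),cv2.resize(cv2.imread("pics/scene2.png")[150:300,250:450],(600,300))]); cv2.imwrite("pics/m1.png",im)
E
```

```text
t: 15.85
position: [0.5465, -0.052, 0.1644]
eef_rot: [-2.223, -2.219, 0.003]
ft_force: [0.5, 1.0, -4.5]
gripper_width: 0.444
grasp_force: 62.9
t: 16.23
position: [0.5493, -0.0639, 0.1651]
eef_rot: [-2.216, -2.225, -0.0]
ft_force: [-0.1, -0.9, -3.9]
gripper_width: 0.44
grasp_force: 62.9
pos [ 0.5493 -0.0639  0.1651] yaw 90.2 q [ 0.47  0.4  -0.54  1.88  0.26  0.93 -0.19] F [-0.1 -0.9 -3.9] w 0.44 t 16.225
-> mm [-2.4  0.2 60.1] turn [-0.05 -0.07  0.24]
side 0.15 60 ((547.1841430664062, -65.41295623779297), 42.109188079833984)
side 0.152 203 ((547.0924682617188, -65.11724090576172), 42.18422317504883)
side 0.154 264 ((547.0218505859375, -64.88970184326172), 42.243377685546875)
side 0.156 253 ((547.0513916015625, -64.64688873291016), 41.99897766113281)
side 0.158 110 ((547.5399780273438, -61.85953140258789), 39.169334411621094)
322 ((550.2333374023438, -69.09107971191406), 43.859256744384766)
scene 0.15 225 ((546.58349609375, -66.89352416992188), 42.661964416503906)
scene 0.152 387 ((546.58349609375, -66.89352416992188), 42.661964416503906)
scene 0.154 371 ((546.641357421875, -67.02564239501953), 42.59981155395508)
scene 0.156 220 ((545.5272827148438, -67.41717529296875), 41.087310791015625)
scene 0.158 41 ((531.3461303710938, -82.25391387939453), 27.802881240844727)
402 ((546.4091186523438, -69.35104370117188), 42.59434509277344)
```

View pics/m1.png

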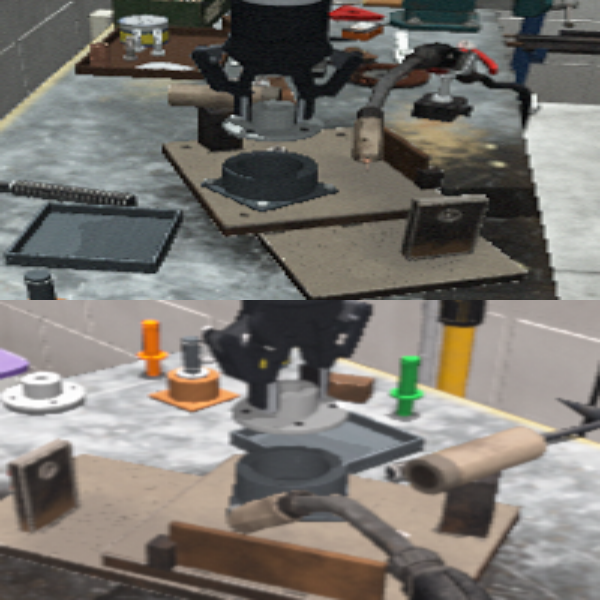

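The cover hangs level above the housing, about 3 mm off in y in both views, so shift -2.8 mm and descend.

```bash
python3 -m crank '[[[-0.0026,0.0006,0,0,0,0,0.02],[-0.0026,0.0006,0.02,0,0,0,0.02],[-0.0026,0.0006,0.04,0,0,0,0.02],[-0.0026,0.0006,0.05,0,0,0,0.02],[-0.0026,0.0006,0.05,0,0,0,0.02],[-0.0026,0.0006,0.05,0,0,0,0.02]]]'
python3 - <<'E'
from h import *
go(.55,-.0667,.102,90)
E
```

```text
t: 17.08
position: [0.5513, -0.0687, 0.1161]
eef_rot: [2.219, 2.222, 0.002]
ft_force: [-0.1, 0.5, -4.2]
gripper_width: 0.438
grasp_force: 62.8
pos [ 0.5513 -0.0687  0.1161] yaw 90.1 q [ 0.44  0.47 -0.51  1.92  0.31  0.83 -0.23] F [-0.1  0.5 -4.2] w 0.438 t 17.075
-> mm [ 2.  -1.4 14.1] turn [0.09 0.01 0.08]
```

```bash
python3 -m crank '[[[0.0015,-0.001,0,0,0,0,0.02],[0.0015,-0.001,0.004,0,0,0,0.02],[0.0015,-0.001,0.008,0,0,0,0.02],[0.0015,-0.001,0.011,0,0,0,0.02],[0.0015,-0.001,0.012,0,0,0,0.02],[0.0015,-0.001,0.012,0,0,0,0.02]]]'
python3 - <<'E'
from h import *
go(.55,-.0667,.102,90)
E
```

```text
t: 17.82
position: [0.5497, -0.0673, 0.1032]
eef_rot: [-2.22, -2.223, 0.0]
ft_force: [0.1, -0.0, -4.1]
gripper_width: 0.444
grasp_force: 62.8
pos [ 0.5497 -0.0673  0.1032] yaw 90.1 q [ 0.44  0.48 -0.5   1.93  0.32  0.81 -0.24] F [ 0.1 -0.  -4.1] w 0.444 t 17.825
-> mm [0.6 0.3 1.2] turn [-0.    0.    0.08]
```

No force, so the rim is inside the mouth. Lower the last millimetres.

```bash
python3 -m crank '[[[0,0,0.001,0,0,0,0.02],[0,0,0.002,0,0,0,0.02],[0,0,0.002,0,0,0,0.02]]]'
python3 - <<'E'
from h import *
go(.55,-.0667,.102,90)
E
```

```text
t: 18.2
position: [0.5498, -0.0673, 0.1018]
eef_rot: [2.22, 2.222, 0.0]
ft_force: [-1.0, -0.4, -0.1]
gripper_width: 0.443
grasp_force: 63.4
pos [ 0.5498 -0.0673  0.1018] yaw 90.1 q [ 0.43  0.49 -0.5   1.93  0.32  0.8  -0.24] F [-1.  -0.4 -0.1] w 0.443 t 18.2
-> mm [ 0.6  0.2 -0.2] turn [0.02 0.02 0.07]
```

```bash
python3 -m crank '[[[0,0,0.0003,0,0,0,0.06],[0,0,0.0003,0,0,0,0.06],[0,0,0,0,0,0,0.065],[0,0,-0.03,0,0,0,0.065],[0,0,-0.07,0,0,0,0.065],[0.05,0,-0.07,0,0,0,0.065],[0.11,0,-0.07,0,0,0,0.065],[0.17,0,-0.07,0,0,0,0.065]]]'
python3 - <<'E'
from h import *
for n in("side","scene"):
    p,im,d=shot(n); P=cloud(p,d); P=P[d>0]; r=np.hypot(P[:,0]-.548,P[:,1]+.068)
    for a,m in((.116,.03),(.09,.055)):
        q=P[(abs(P[:,2]-a)<.004)&(r<m)]; print(n,a,len(q),q.mean(0).round(4),cv2.minEnclosingCircle(q[:,:2].astype(np.float32)*1000))
    q=P[(abs(P[:,2]-.09)<.006)&(r<.043)&(r>.024)]; A=np.c_[q[:,:2],np.ones(len(q))]; print("tilt",np.linalg.lstsq(A,q[:,2],rcond=None)[0][:2].round(3))
go(.549,.3081,.08,90)
E
```

```text
t: 19.2
position: [0.5496, 0.1041, 0.1718]
eef_rot: [2.221, 2.221, 0.001]
ft_force: [1.0, -0.1, 0.1]
gripper_width: 0.763
grasp_force: 0.0
side 0.116 88 [ 0.5505 -0.066   0.1163] ((550.265380859375, -69.49878692626953), 21.080846786499023)
side 0.09 228 [ 0.5578 -0.0527  0.0909] ((548.9475708007812, -68.27157592773438), 42.39417266845703)
tilt [-0.008 -0.04 ]
scene 0.116 135 [ 0.5458 -0.0712  0.1152] ((548.0399169921875, -70.02684783935547), 20.665945053100586)
scene 0.09 449 [ 0.5392 -0.079   0.0894] ((547.314697265625, -68.7884521484375), 43.482994079589844)
tilt [0.014 0.013]
pos [0.5484 0.1119 0.1724] yaw 90.8 q [ 0.19  0.41 -0.59  1.86  0.27  0.95 -0.51] F [-0.5  0.2 -0.7] w 0.759 t 19.3
-> mm [195.6   3.1  93.5] turn [ 0.1  -0.31  0.79]
```

Seated: flange top at 90 mm, boss top at 116 mm, as they must be. On to the far cover.

```bash
python3 -m crank '[[[0.055,0,0,0,0,0,0.065],[0.11,0,0.02,0,0,0,0.065],[0.16,0,0.05,0,0,0,0.065],[0.204,0,0.08,0,0,0,0.065],[0.204,0,0.093,0,0,0,0.065],[0.204,0,0.093,0,0,0,0.065],[0.204,0,0.093,0,0,0,0.065]]]'
python3 - <<'E'
from h import *
go(.5493,.3083,.026,90)
E
```

```text
t: 20.18
position: [0.5504, 0.305, 0.0791]
eef_rot: [2.222, 2.219, 0.001]
ft_force: [1.5, -0.5, -0.1]
gripper_width: 0.762
grasp_force: 0.0
pos [0.5504 0.305  0.0791] yaw 89.9 q [-0.19  0.63 -0.54  1.76  0.41  0.86 -0.92] F [ 1.5 -0.5 -0.1] w 0.762 t 20.175
-> mm [ 3.4 -1.2 53.1] turn [ 0.08  0.03 -0.08]
```

```bash
python3 -m crank '[[[0.003,-0.001,0.02,0,0,0,0.065],[0.003,-0.001,0.04,0,0,0,0.065],[0.003,-0.001,0.051,0,0,0,0.065],[0.003,-0.001,0.052,0,0,0,0.065],[0.003,-0.001,0.052,0,0,0,0.065]]]'; python3 -c "
from h import *
go(.5493,.3083,.026,90)"
```

```text
t: 20.8
position: [0.5483, 0.3099, 0.0264]
eef_rot: [2.22, 2.223, 0.001]
ft_force: [1.2, -1.3, -0.2]
gripper_width: 0.764
grasp_force: 0.0
pos [0.5483 0.3099 0.0264] yaw 90.1 q [-0.23  0.7  -0.5   1.79  0.46  0.77 -0.96] F [ 1.2 -1.3 -0.2] w 0.764 t 20.8
-> mm [-1.7  1.   0.4] turn [ 0.02 -0.02  0.08]
```

```bash
python3 -m crank '[[[-0.001,0.001,0,0,0,0,0.05],[-0.001,0.001,0,0,0,0,0.04],[-0.001,0.001,0,0,0,0,0.03],[-0.001,0.001,0,0,0,0,0.02],[-0.001,0.001,0,0,0,0,0.02],[-0.001,0.001,0,0,0,0,0.02]]]'; python3 -c "
from h import *
go(.681,.0365,.14,90)"
```

```text
t: 21.55
position: [0.5499, 0.3089, 0.0273]
eef_rot: [2.22, 2.222, 0.002]
ft_force: [-0.2, -1.1, 5.5]
gripper_width: 0.437
grasp_force: 61.3
pos [0.5499 0.3089 0.0273] yaw 90.1 q [-0.22  0.7  -0.5   1.79  0.46  0.78 -0.96] F [-0.2 -1.1  5.5] w 0.437 t 21.55
-> mm [-272.5  131.  -112.6] turn [ 0.1  -0.02  0.06]
```

```bash
python3 -m crank '[[[0,0,-0.05,0,0,0,0.02],[0,0,-0.1,0,0,0,0.02],[-0.03,0.01,-0.13,0,0,0,0.02],[-0.08,0.035,-0.13,0,0,0,0.02],[-0.13,0.06,-0.13,0,0,0,0.02],[-0.18,0.085,-0.13,0,0,0,0.02],[-0.23,0.11,-0.13,0,0,0,0.02],[-0.2725,0.131,-0.13,0,0,0,0.02]]]'; python3 -m crank '[[[0,0,0.03,0,0,0,0.02],[0,0,0.06,0,0,0,0.02],[0,0,0.08,0,0,0,0.02],[0,0,0.08,0,0,0,0.02],[0,0,0.08,0,0,0,0.02]]]'; python3 -c "
from h import *
go(.681,.0365,.03,90)
for n in('side','scene'):
    p,im,d=shot(n); P=cloud(p,d); P=P[d>0]
    cz=ctrl.read_state()['position'][2]-.0266+.014; r=np.hypot(P[:,0]-.68,P[:,1]-.036)
    q=P[(abs(P[:,2]-cz)<.004)&(r<.06)]; print(n,len(q),cv2.minEnclosingCircle(q[:,:2].astype(np.float32)*1000))
"
```

```text
t: 22.55
position: [0.6803, 0.0334, 0.1547]
eef_rot: [-2.221, -2.22, 0.004]
ft_force: [0.9, 0.2, -3.7]
gripper_width: 0.439
grasp_force: 62.0
t: 23.18
position: [0.6812, 0.0368, 0.0773]
eef_rot: [2.219, 2.223, 0.002]
ft_force: [0.3, 0.7, -2.3]
gripper_width: 0.441
grasp_force: 61.9
pos [0.6812 0.0368 0.0773] yaw 90.1 q [ 0.22  0.69 -0.5   1.63  0.4   0.92 -0.43] F [ 0.3  0.7 -2.3] w 0.441 t 23.175
-> mm [-0.4 -0.3 47.3] turn [ 0.1  -0.02  0.1 ]
side 333 ((680.3643188476562, 35.787662506103516), 42.7520866394043)
scene 268 ((677.6500854492188, 33.907291412353516), 43.13742446899414)
```

```bash
python3 -m crank '[[[0,0,0.02,0,0,0,0.02],[0,0,0.036,0,0,0,0.02],[0,0,0.043,0,0,0,0.02],[0,0,0.0455,0,0,0,0.02],[0,0,0.0465,0,0,0,0.02],[0,0,0.0465,0,0,0,0.02]]]'; python3 -c "
from h import *
go(.681,.0365,.0305,90)"
```

```text
t: 24.02
position: [0.6796, 0.0361, 0.0313]
eef_rot: [-2.22, -2.222, 0.004]
ft_force: [-6.2, -1.5, 9.2]
gripper_width: 0.439
grasp_force: 63.4
pos [0.6796 0.0361 0.0313] yaw 90.1 q [ 0.2   0.75 -0.48  1.65  0.43  0.85 -0.45] F [-6.2 -1.5  9.2] w 0.439 t 24.025
-> mm [0.4 1.4 0.8] turn [-0.13  0.1   0.06]
```

In contact with the tray floor. Release, lift and check.

```bash
python3 -m crank '[[[0,0,-0.0005,0,0,0,0.055],[0,0,-0.0005,0,0,0,0.06],[0,0,-0.0005,0,0,0,0.06],[0,0,-0.03,0,0,0,0.06],[0,0,-0.08,0,0,0,0.06],[-0.01,0,-0.14,0,0,0,0.06],[-0.03,0,-0.17,0,0,0,0.06],[-0.03,0,-0.17,0,0,0,0.06]]]'
python3 - <<'E'
from h import *
go(.68,.036,.2)
for n in("side","scene"):
    p,im,d=shot(n); P=cloud(p,d); P=P[d>0]
    for k,x,y,z,m in(("tray boss",.68,.036,.044,.03),("tray flange",.68,.036,.018,.05),("house boss",.548,-.068,.116,.03),("gauge",.67,.219,.099,.03)):
        q=P[(abs(P[:,2]-z)<.004)&(np.hypot(P[:,0]-x,P[:,1]-y)<m)]; print(n,k,len(q),np.median(q[:,2]).round(4),np.round(cv2.minEnclosingCircle(q[:,:2].astype(np.float32)*1000)[0],1))
    cv2.imwrite(f"pics/{n}3.png",im[...,::-1])
im=np.vstack([cv2.resize(cv2.imread("pics/side3.png")[130:330,190:440],(500,300)),cv2.resize(cv2.imread("pics/scene3.png")[150:280,235:450],(500,300))]); cv2.imwrite("pics/m2.png",im)
E
```

```text
t: 25.02
position: [0.6825, 0.0044, 0.2029]
eef_rot: [2.22, 2.215, 0.006]
ft_force: [-0.8, 0.2, -1.3]
gripper_width: 0.701
grasp_force: 0.0
pos [0.6825 0.0044 0.2029] yaw 89.9 q [ 0.3   0.57 -0.55  1.53  0.32  1.12 -0.32] F [-0.8  0.2 -1.3] w 0.701 t 25.025
-> mm [31.6 -2.5  2.9] turn [0.36 0.06 0.  ]
side tray boss 134 0.0449 [678.2  31.9]
side tray flange 377 0.0193 [678.   33.7]
side house boss 111 0.117 [549.9 -68.6]
side gauge 61 0.1002 [668.6 219.6]
scene tray boss 99 0.0431 [677.2  34.3]
scene tray flange 142 0.0177 [675.6  33.8]
scene house boss 136 0.1152 [547.1 -69.8]
scene gauge 20 0.0993 [667.2 218.1]
```

View pics/m2.png

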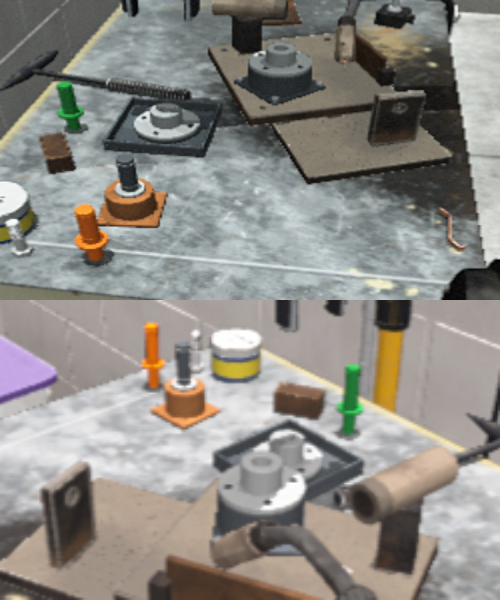

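The cover that takes the gauge sits flat on the housing (280,65 in the side crop). The other stands upright in the middle of the tray (165,120), the gauge is in its stand (128,190), and the copper strip has not moved.

```bash
python3 -m crank '[[[0,0,0,0,0,0,0.06],[0,0,0,0,0,0,0.06]]]' >/dev/null; python3 -c "
from cell import ctrl
print(ctrl.hand_in())"
```

```text
the job is handed in; nothing more can be done
None
```

The job is handed in with no result returned: the nearer cover took the gauge and is seated on the housing, the farther one stopped it and stands in the middle of the reject tray, and the gauge is back in its stand.

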